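Clear a flat jar lid off the worktop into the recycling caddy and click the caddy shut

ROBOT

A 6-joint arm with a two-finger parallel gripper is mounted at the origin on the work surface. World frame = base frame: x ahead of the robot, y to its left, z up, the work surface at z = 0. Lengths are in m, angles in degrees, forces in N, time in s.
With the tool pointing down it reaches from about 0.375 to 0.75 m from the base axis. Payload 9 kg.
Tool frame: the origin (TCP) lies where the fingers leave the gripper's body, on its centre line; the fingertips stand 73 mm ahead of it and the grasp point (between the pads) lies 54 mm ahead of it (robot.tip_reach is the distance from the TCP to the fingertips, in m); z points along the fingers, y is the line along which they close (so a half turn about z gives the same grasp; the last joint's range is limited). The gripper opens to 85 mm and grips with 20 to 120 N. Pads are 22 mm wide; open, the fingers measure 114 mm over their backs; the gripper's body (76 mm by 85 mm) begins 54 mm behind the grasp point. The pads swing forward as they close: fully open they stand 13 mm farther back than shut.
Start: joints at [-83.692, 5.964, 5.575, 89.605, 0, 77.527], TCP at [0.193, -0.568, 0.304] pointing down, gripper open.
Joint ranges: [-171.21, 171.21], [-48.23, 106.86], [-62.78, 66.21], [-105.2, 120.99], [-86.42, 89.51], [-180, 180]. Speed limits (degrees/s): [127.2, 127.2, 147.25, 180, 180, 180].

INTERFACE

Orientations are given as [roll, pitch, yaw] about the fixed x, y, z axes, in that order (R = Rz(yaw) Ry(pitch) Rx(roll)).
In Python, from plant import robot gives the robot as it stands. Calls block until the motion is done:
- robot.move_pose(position, orientation): joint-space move of the TCP to a pose.
- robot.line_to(position, vel=0.15, rotation=None, guard=None): straight line of the TCP; rotation=None keeps the orientation; vel is the mean speed in m/s. With guard (N) it stops when the force on the tool has changed by that much, and returns True; else False.
- robot.goto_joints(angles): joint-space move.
- robot.set_gripper(opening): finger opening in m; the grip force is fixed at half the most; returns when the fingers have stopped.
- robot.pause(seconds).
- robot.ik(position, orientation): joint angles nearest the present ones, or None.
- robot.observe(): the state.
- robot.grab_frame(name): name is "side" or "top" or "wrist"; returns the picture (400x640x3 uint8, blue, green, red); there is no depth.
- robot.get_calibration(name): a dict with "vertical_fov" (degrees; the focal length in pixels is half the picture's height over the tangent of half this angle, whatever the lens; pixels are square), "cx", "cy" (the principal point, pixels), "rvec" (rotation vector, rad) and "tvec" (3), from world to camera coordinates, as OpenCV has them. Camera axes: x right, y down, z forward; pixel columns grow to the right and rows downward; lengths in m; the calibration is good to about 2 mm. A picture is of the moment at which its call begins: read the wrist's pose just before it. get_calibration takes no time and is no camera call; for the wrist camera it gives the pose at the moment of the call.
A pose or a line that the arm cannot do raises robot.IKError and nothing moves.
- robot.job_done(): hands the job in; it is judged then, once.
The state is a dict: "time": time; "q": joint angles; "qvel": joint speeds; "joint_torque": joint torques, N m; "tool_pos": TCP position; "tcp_rot": TCP orientation; "ft_force": force on the tool from outside, world axes, zero at the start; "torque": the same for the moment, N m; "gripper_width": finger opening in m; "gripper_force": force on a finger pad.
Only numpy, scipy, OpenCV 4.12 (cv2) and the standard library are available. Lean on these libraries where they do the work, as an engineer would, in place of code of your own. Each camera call takes 0.05 s, during which the arm holds its last target. There are 200 camera calls.

TASK

Slide the round jar lid out of its bay in the worktop tidy and push it off the front edge of the worktop so that it drops into the recycling caddy hanging below; never lift it, and press on it only lightly (well under 60 N). Then swing the caddy's hinged lid over and press it down until its catch snaps and holds it fully shut. Leave the square coaster in the other bay, and everything else on the worktop, where it is.

Things in the scene. Friction and masses are not known exactly. Their poses are not given: they have to be found in the camera images.
- jar_lid: Round flat bare-metal disc, 92 mm across, 9 mm thick, 50 to 100 g; origin: centre of its underside. Starts in either bay of the tidy, 3 to 7 mm from its walls: no finger fits behind or beside it. A fingertip pressed on its top with 5 to 20 N drags it (friction on the worktop 0.3 to 0.42, less than under a fingertip). Nothing gives underneath, so the press must be felt.
- coaster: Square metal coaster, 76 x 76 mm, 9 mm thick, lying in the tidy's other bay. Origin: centre of its underside. Must stay there (within 20 mm).
- tidy: Low pale wooden tidy fixed on the worktop, no floor, 70 x 222 mm; walls 22 mm high, 6 mm thick. Two bays side by side, centred at y = +0.054 and -0.054 of its frame, each 102 mm wide, open towards +x, closed at the back (inner face x = -0.049, corners webbed at 45 degrees) and sides (walls end at x = +0.015). A parked disc's centre is near x = 0. Origin on the worktop.
- caddy: Grey open-topped bin fixed just below the worktop's front edge: outside 128 (x) x 218 (y) x 150 mm high, walls and floor about 4 mm. Origin: centre of its underside; axes along the world's. Its rim lies 32 mm below the worktop's surface; the worktop's straight edge, along y, is at x = -0.068 in this frame.
- caddy_mouth (a point): Centre of the caddy's open mouth, at rim height.
- caddy_lid (a joint): Lid hinge, rad: 0 shut, 1.57 upright; starts open at 1.58 to 1.82, leaning outwards (stop at 1.92). The hinge line runs along x on the caddy's +y rim; the free edge swings from the -y side up and over towards +y. Stiff hinge (0.17 N m): the lid stays where left. At about 0.08 rad a sprung ball stops it; about 8 N down near the free edge snaps it past, then it is held shut.
- lid_hinge (a point): Point on the hinge line, at the middle of the lid's length along x, at the level of the lid's underside. The lid is a flat plate 128 mm (x) x 218 mm (from the hinge to the free edge) x 6 mm.
- lid_pad (a point): Middle of the small dark press pad on the lid's outer (upper when shut) face, 200 mm from the hinge line and 18 mm from the free edge; the point lies on the outer face.
- espresso_cup: Bystander: white espresso cup, 62 mm across, 48 mm high, beside the tidy. Origin: centre of its underside.
- spice_jar: Bystander: small glass jar, 42 mm across, 55 mm high, close beside the tidy. Origin: centre of its underside.
- spatula: Bystander: spatula 240 mm long lying on the worktop beside the tidy, along its own x.
- salt_pot: Bystander: round white pot, 68 mm across, 55 mm high, near the worktop's edge to the right. Origin: centre of its underside.
- dish_brush: Bystander: brush 220 mm long lying on the worktop to the left, along its own x.
There are look-alikes about, which are no part of the job. Leave any orange look-alike of the spatula alone.

How it is judged (in metres and radians):
On the way, in this order (a step that is already met when the one before it is completed fails the run):
1. the jar lid lies inside the open caddy (x of jar_lid in the frame of caddy between -0.062 and 0.062 m and y of jar_lid in the frame of caddy between -0.107 and 0.107 m and z of jar_lid in the frame of caddy between -0.01 and 0.115 m and value of joint caddy_lid above 0.5 rad), for 0.2 s.
2. the caddy lid has snapped fully shut (value of joint caddy_lid below 0.03 rad), for 0.2 s.
At the end, for the whole second after the job is handed in: The jar lid is at rest inside the caddy (below its rim), the caddy lid is snapped fully shut (hinge below 0.03 rad), the coaster is within 20 mm and the other bystanders within 30 mm of where they started (x of jar_lid in the frame of caddy between -0.062 and 0.062 m and y of jar_lid in the frame of caddy between -0.107 and 0.107 m and z of jar_lid in the frame of caddy between -0.01 and 0.115 m and value of joint caddy_lid below 0.03 rad and linear speed of jar_lid below 0.05 m/s and distance of coaster from where it was at the start of the episode below 0.02 m and distance of each of espresso_cup, spice_jar, spatula, salt_pot, dish_brush from where it was at the start of the episode below 0.03 m); the robot touches nothing.
It fails at once if the jar lid is lifted more than 40 mm above the worktop (height (world z) of jar_lid above 0.04 m).
It fails at once if the fingers press on the jar lid with more than 60 N (contact force between the fingers and jar_lid above 60 N).
It fails at once if the coaster is moved more than 20 mm (distance of coaster from where it was at the start of the episode above 0.02 m).
It fails at once if another thing on the worktop is moved more than 30 mm (distance of any of espresso_cup, spice_jar, spatula, salt_pot, dish_brush from where it was at the start of the episode above 0.03 m).
It also fails if it takes over 67 s, if anything falls off the work surface, if the arm or the gripper's body presses on something with over 40 N, if the wrist force passes 120 N, or if a joint passes its speed limit or range.

## Working session

There is one attempt and no reset: what is moved stays moved. The work goes in short steps, each a Python script; the robot and the scene stay as the last script left them, time stands still between calls to the robot, and variables do not carry over. Pictures are saved under pics/ and viewed, at most 10 in all, crops included, and the job is handed in when it is done.

```bash
mkdir -p pics; ls; python3 - <<'E'
from plant import robot
import cv2
for n in("top","side","wrist"):
    c=robot.get_calibration(n);print(n,c)
    cv2.imwrite(f"pics/{n}0.png",robot.grab_frame(n))
o=robot.observe();print(o)
E
```

```text
pics
top {'vertical_fov': 52.74864086278548, 'cx': 326.0083414346561, 'cy': 197.46233937442616, 'rvec': array([ 2.15533219, -2.1879006 ,  0.08594998]), 'tvec': array([0.01033773, 0.48455733, 1.08320957])}
side {'vertical_fov': 52.09145003841485, 'cx': 320.6989729719899, 'cy': 193.67440539929785, 'rvec': array([ 0.63872845, -2.59440714,  1.18644136]), 'tvec': array([0.42775215, 0.11251164, 1.02532915])}
wrist {'vertical_fov': 71.13681653019488, 'cx': 313.73936275653534, 'cy': 198.02806050734478, 'rvec': array([-2.32485383,  1.66530788,  0.28182971]), 'tvec': array([-0.59868161, -0.04081193,  0.38243465])}
{'time': 0.15, 'q': array([-8.36930319e+01,  5.99238439e+00,  5.53756255e+00,  8.96033367e+01,
       -6.75212953e-04,  7.75296281e+01]), 'qvel': array([-0.0543699 , -0.1806221 ,  0.03319346, -0.01887142,  0.11370197,
       -0.01716904]), 'joint_torque': array([ 1.49605512e-03, -5.57359171e+01,  5.04006886e+01,  1.25200968e-02,
       -3.84488676e-04, -4.32752620e-05]), 'tool_pos': array([ 0.19315072, -0.56787858,  0.30328687]), 'tcp_rot': array([-1.79943068e+02, -1.18991727e-02,  1.87773344e+01]), 'ft_force': array([ 0.16119447, -0.14122158, -1.16344746]), 'torque': array([ 0.00433781, -0.00206679, -0.02340303]), 'gripper_force': 0.0, 'gripper_width': 0.08541876392000179}
```

View pics/top0.png

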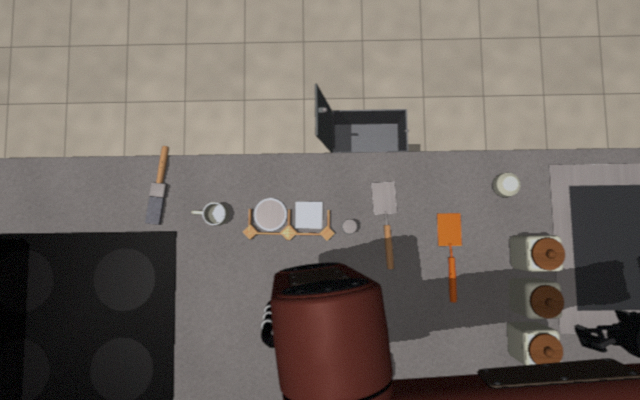

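View pics/side0.png

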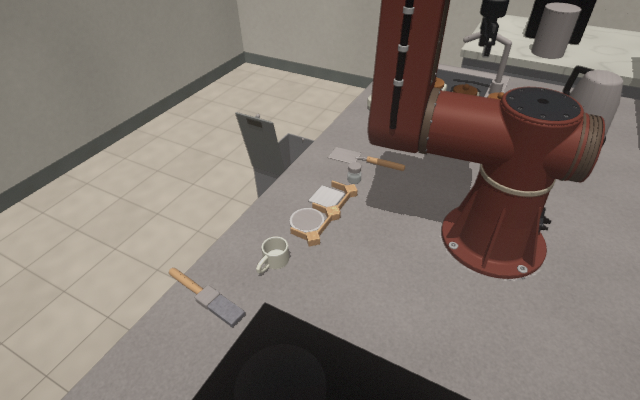

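The top picture shows the tidy at (289,225). The round disc is in its left (+y) bay at about (270,213), and the square coaster is in the right bay at (309,214). Candidates for the jar lid are the round disc (270,213), the square plate (309,214), the cup (214,213), the spice jar (350,226) and the salt pot (507,184). The description fits only the round disc. The caddy is at about (368,130), with its open lid at (320,115).

```bash
cat > h.py <<'E'
from plant import robot
import numpy as np, cv2
def cam(n):
    c=robot.get_calibration(n); R=cv2.Rodrigues(np.array(c["rvec"]))[0]; t=np.array(c["tvec"])
    f=200/np.tan(np.radians(c["vertical_fov"]/2)); return R,t,f,c["cx"],c["cy"]
def ray(C,u,v):
    R,t,f,cx,cy=C; return -R.T@t, R.T@np.array([(u-cx)/f,(v-cy)/f,1])
def onz(C,u,v,z):
    o,d=ray(C,u,v); return o+d*(z-o[2])/d[2]
def pix(C,p):
    R,t,f,cx,cy=C; q=R@np.asarray(p)+t; return q[:2]/q[2]*f+[cx,cy]
E
python3 - <<'E'
from h import *
C=cam("top"); im=cv2.imread("pics/top0.png")
g=cv2.cvtColor(im,cv2.COLOR_BGR2GRAY); hsv=cv2.cvtColor(im,cv2.COLOR_BGR2HSV)
print("cam",ray(C,0,0)[0])
m=((g>150)&(hsv[...,1]<60)).astype(np.uint8); m[:155]=0; m[:,:180]=0; m[240:]=0
for c in cv2.findContours(m,0,2)[0]:
    if cv2.contourArea(c)>100:
        (u,v),r=cv2.minEnclosingCircle(c); print(round(u),round(v),round(r,1),cv2.contourArea(c),cv2.minAreaRect(c),onz(C,u,v,.009).round(4))
for n,p,z in [("edgeL",(200,155),0),("edgeR",(500,150),0),("tidyL",(250,232),.022),("tidyM",(289,233),.022),("tidyR",(328,232),.022),("rimTL",(333,110),-.032),("rimTR",(406,110),-.032),("rimBR",(408,150),-.032),("lid far",(317,86),.17),("lid near",(317,137),.17),("spice",(350,226),.05),("cup",(216,213),.04),("spat",(384,190),0)]:
    print(n,onz(C,*p,z).round(4))
cv2.imwrite("pics/crop1.png",np.hstack([cv2.resize(im[75:245,180:420],None,fx=3.3,fy=3.3,interpolation=cv2.INTER_CUBIC)]))
E
```

```text
cam [ 0.38697792 -0.00653363  1.12180705]
308 215 18.4 666.0 ((308.5, 215.0), (26.0, 27.0), 90.0) [0.438  0.0535 0.009 ]
213 213 11.5 168.0 ((213.5, 213.0), (22.0, 21.0), 90.0) [0.447  0.3168 0.009 ]
270 214 16.5 805.5 ((270.0, 214.0), (32.0, 32.0), 90.0) [0.4422 0.1593 0.009 ]
381 198 17.1 419.0 ((383.7655334472656, 197.68621826171875), (31.225101470947266, 21.67487335205078), 85.2363510131836) [ 0.4819 -0.1489  0.009 ]
508 184 11.3 354.0 ((507.90008544921875, 184.30003356933594), (21.913463592529297, 21.0190372467041), 63.43495178222656) [ 0.515  -0.5003  0.009 ]
edgeL [0.6126 0.3578 0.    ]
edgeR [ 0.6129 -0.4875  0.    ]
tidyL [0.3934 0.2113 0.022 ]
tidyM [0.3892 0.1051 0.022 ]
tidyR [ 0.3903 -0.001   0.022 ]
rimTL [ 0.7461 -0.0207 -0.032 ]
rimTR [ 0.7424 -0.2339 -0.032 ]
rimBR [ 0.6237 -0.2359 -0.032 ]
lid far [0.7436 0.0197 0.17  ]
lid near [0.6176 0.0213 0.17  ]
spice [ 0.4052 -0.0596  0.05  ]
cup [0.4456 0.2995 0.04  ]
spat [ 0.505 -0.159  0.   ]
```

View pics/crop1.png

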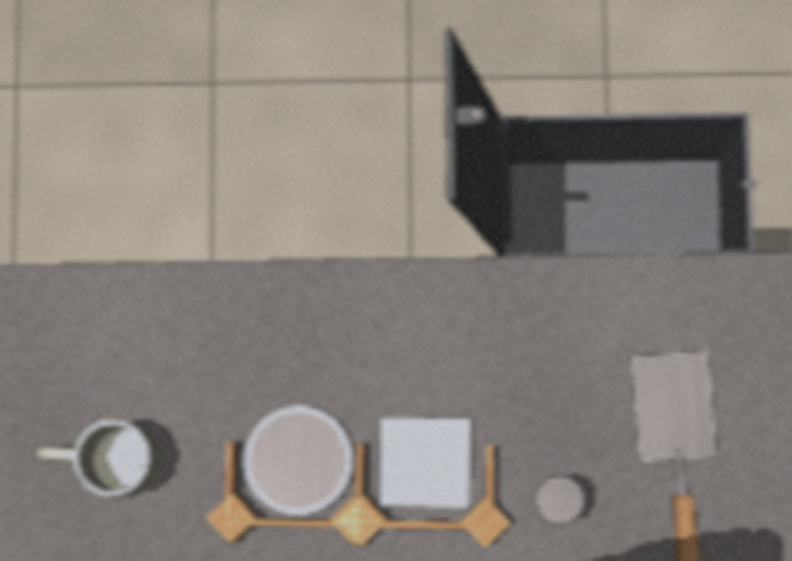

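The crop confirms the round disc with a raised rim at top-image (270,214), which is world (0.443, 0.159). The square coaster is beside it. The caddy is centred at about (0.681, -0.127) with the worktop edge at x ≈ 0.613. The lid is open, leaning to y ≈ 0.02. I'll check IK, then approach and press.

```bash
cat >> h.py <<'E'
O=[180,0,180]; TR=robot.tip_reach
def T(x,y,z): return [x,y,z+TR]   # TCP for tip at x,y,z
def fz(n=3):
    a=[]
    for _ in range(n): a.append(robot.observe()["ft_force"]); robot.pause(.03)
    return np.mean(a,0)
E
python3 - <<'E'
from h import *
print(TR, ray(cam("wrist"),0,0)[0], robot.observe()["tool_pos"])
for p in [(.423,.159,.1),(.423,.159,.008),(.525,.159,.008),(.525,-.085,.008),(.62,-.085,.003),(.68,.09,.25),(.68,.09,.12),(.68,-.218,-.03)]:
    q=robot.ik(T(*p),O); print(p, None if q is None else np.round(q))
robot.set_gripper(0.0)
robot.move_pose(T(.423,.159,.12),O)
robot.line_to(T(.423,.159,.03))
b=fz(); print("bias",b)
hit=robot.line_to(T(.423,.159,-.004),vel=.012,guard=4)
o=robot.observe(); print(hit,o["tool_pos"],fz()-b,o["time"],o["gripper_width"])
np.save("b.npy",b)
E
```

```text
0.0726 [ 0.27418968 -0.54013892  0.3735174 ] [ 0.19315072 -0.56787858  0.30328687]
(0.423, 0.159, 0.1) [  4. -20. -32.  78.   0.   4.]
(0.423, 0.159, 0.008) [  4. -16. -39.  67.   0.   4.]
(0.525, 0.159, 0.008) [  3.   2. -22.  66.   0.   3.]
(0.525, -0.085, 0.008) [-23.  -1. -25.  66.   0. -23.]
(0.62, -0.085, 0.003) [-20.  15.  -8.  67.   0. -20.]
(0.68, 0.09, 0.25) [-3. 22. 26. 94.  0. -3.]
(0.68, 0.09, 0.12) [-3. 21. 12. 80.  0. -3.]
(0.68, -0.218, -0.03) [-28.  32.   9.  67.   0. -28.]
bias [-0.27681489 -0.49626694  0.44618767]
True [0.42302295 0.15902197 0.08162969] [0.0690403  0.33695262 3.76886163] 6.175 -0.00022933840491714546
```

```bash
cat >> h.py <<'E'
class Press:
    def __init__(s,b): s.b=b; s.p=np.array(robot.observe()["tool_pos"])
    def f(s): return fz(2)-s.b
    def adjust(s,lo=9,hi=13):
        for _ in range(25):
            F=s.f()[2]
            if lo<=F<=hi: break
            s.p[2]-=np.clip((11-F)*5e-5,-4e-4,4e-4); robot.line_to(list(s.p),vel=.01)
        return F
    def drag(s,x,y,n,vel=.05):
        for q in np.linspace(s.p[:2],[x,y],n+1)[1:]:
            s.p[:2]=q; h=robot.line_to(list(s.p),vel=vel,guard=14)
            F=s.f(); F2=s.adjust()
            if h: robot.line_to(list(s.p),vel=vel,guard=14)
            print(np.round(q,3),h,F.round(1),round(F2,1),round(s.p[2]-TR,4))
E
python3 - <<'E'
from h import *
P=Press(np.load("b.npy"))
print(P.adjust(),P.p[2]-TR)
P.drag(.45,.159,2,.03)
o=robot.observe();print(o["time"])
im=robot.grab_frame("top"); cv2.imwrite("pics/top1.png",cv2.resize(im[75:300,180:450],None,fx=2.5,fy=2.5))
im=robot.grab_frame("side"); cv2.imwrite("pics/side1.png",cv2.resize(im[80:320,180:480],None,fx=2.5,fy=2.5))
E
```

```text
10.500746356401702 0.008302618975280826
[0.437 0.159] False [-0.8  0.9  8.4] 9.2 0.0081
[0.45  0.159] False [-1.  0.  8.] 10.4 0.008
9.3917
```

View pics/side1.png

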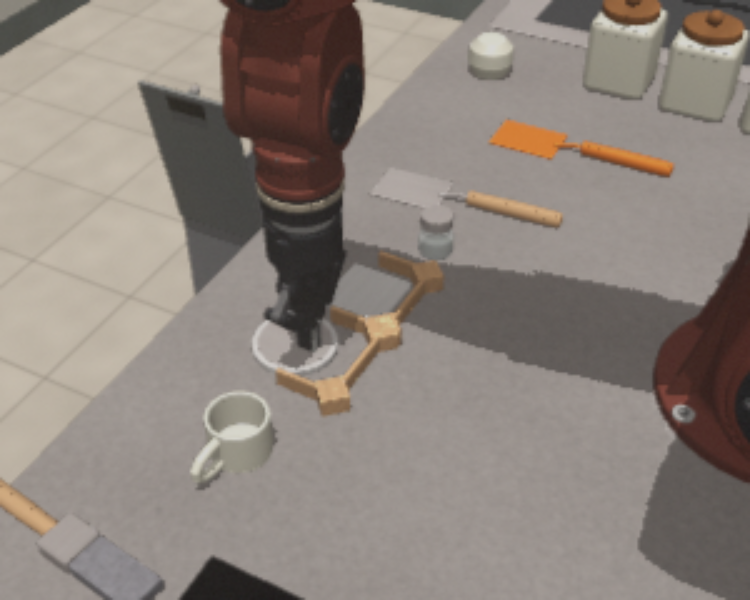

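The side crop shows the disc at (295,342) following the fingertip and sliding out of its bay. The coaster at (370,288) hasn't moved. I'll keep dragging.

```bash
python3 - <<'E'
from h import *
P=Press(np.load("b.npy")); P.adjust()
P.drag(.527,.159,3,.06)
P.drag(.527,-.085,6,.08)
P.drag(.575,-.085,2,.05)
o=robot.observe();print(o["time"])
p=P.p.copy(); robot.line_to([p[0],p[1],p[2]+.05]); robot.line_to([.48,-.085,TR+.06])
im=robot.grab_frame("top"); cv2.imwrite("pics/top2.png",im)
cv2.imwrite("pics/top2c.png",cv2.resize(im[75:275,200:440],None,fx=3,fy=3))
C=cam("wrist"); w=robot.grab_frame("wrist"); cv2.imwrite("pics/w2.png",w)
print(pix(C,[.6,-.085,.009]),robot.observe()["time"])
E
```

```text
[0.476 0.159] False [0.6 0.9 2.2] 10.2 0.0083
[0.502 0.159] False [1.9 1.2 5.4] 9.4 0.0079
[0.527 0.159] False [2.3 0.3 8.5] 9.6 0.0077
[0.527 0.118] False [ 1.  -2.4 10.3] 10.9 0.0077
[0.527 0.078] False [ 0.3 -2.3  9.8] 10.3 0.0077
[0.527 0.037] False [ 0.4 -2.3 10. ] 10.3 0.0077
[ 0.527 -0.004] False [ 1.2 -2.5  9.7] 10.3 0.0077
[ 0.527 -0.044] False [-0.2 -2.1 10.1] 9.6 0.0077
[ 0.527 -0.085] False [-0.4 -1.7  9.2] 9.4 0.0077
[ 0.551 -0.085] False [ 0.2  0.  10.6] 9.5 0.0077
[ 0.575 -0.085] False [ 0.6 -0.4 10.2] 9.9 0.0077
19.875
[312.8827183  342.36377964] 21.2417
```

View pics/top2c.png

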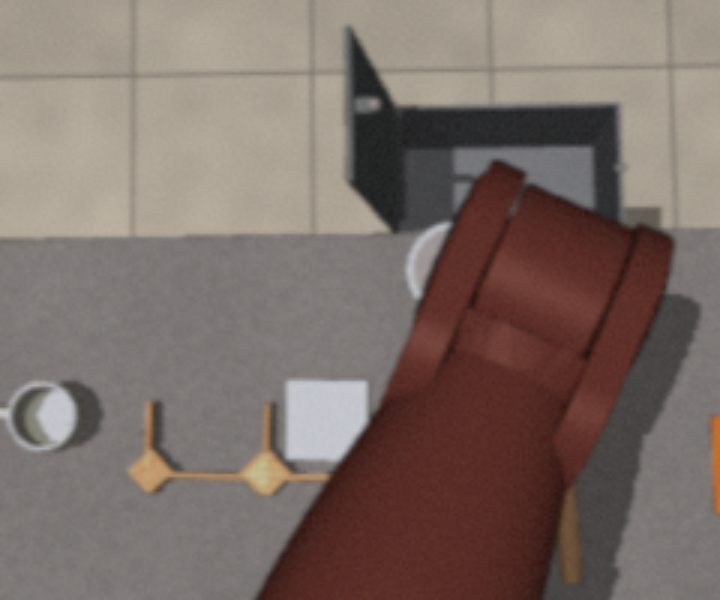

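View pics/w2.png

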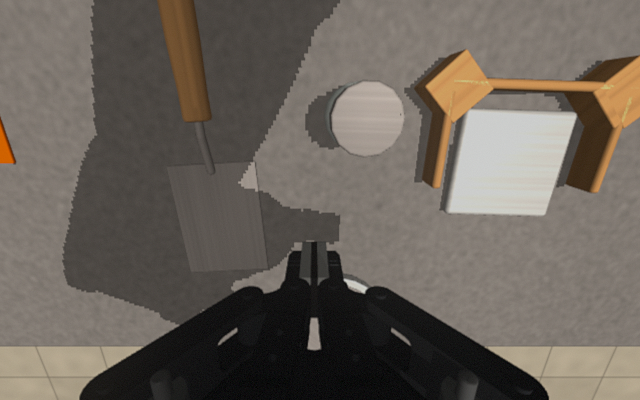

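The top crop shows the disc's left rim at (407,265), sitting just short of the edge. The wrist picture shows the rear rim at about (355,285), the spatula's nearest corner at (267,268), and the coaster in place.

```bash
python3 - <<'E'
from h import *
C=cam("wrist"); W=cv2.imread("pics/w2.png")
for n,u,v,z in [("spatula c",267,268,.003),("spat c2",257,163,.003),("rim",355,285,.009),("edge",60,347,0),("edge",600,347,0),("coaster",510,162,.009)]: print(n,onz(C,u,v,z).round(4))
print("disc left",onz(cam("top"),335.7,163.3,.009).round(4))
g=cv2.cvtColor(W,cv2.COLOR_BGR2GRAY)
# outer (rear) rim of disc: first bright pixel from above per column
pts=[]
for u in list(range(236,286,3))+list(range(342,368,3)):
    col=g[255:300,u].astype(int); k=np.where(col>165)[0]
    if len(k): pts.append(onz(C,u,255+k[0],.009)[:2])
pts=np.array(pts); print(pts.round(4))
E
```

```text
spatula c [ 0.5274 -0.1228  0.003 ]
spat c2 [ 0.4395 -0.1252  0.003 ]
rim [ 0.5397 -0.0503  0.009 ]
edge [ 0.6147 -0.3218  0.    ]
edge [0.6155 0.1847 0.    ]
coaster [0.4377 0.0536 0.009 ]
disc left [ 0.581  -0.0253  0.009 ]
[[ 0.5339 -0.0588]
 [ 0.5349 -0.0563]
 [ 0.5358 -0.0538]
 [ 0.5358 -0.0513]
 [ 0.5378 -0.0488]
 [ 0.5387 -0.0463]
 [ 0.5407 -0.0437]
 [ 0.5417 -0.0412]]
```

The disc centre is at about (0.578, -0.070), so it slipped slightly. That is too close to the caddy's +y wall, so I'll drag it again to about (0.602, -0.10). Then I'll push it off with the fingertip from behind.

```bash
python3 - <<'E'
from h import *
robot.line_to(T(.560,-.070,.03)); b=fz()
hit=robot.line_to(T(.560,-.070,.004),vel=.012,guard=4)
print(hit,robot.observe()["tool_pos"][2]-TR)
P=Press(b); print(P.adjust())
P.drag(.566,-.10,2,.05); P.drag(.584,-.10,1,.05)
p=P.p; robot.line_to([p[0],p[1],TR+.03]); robot.line_to(T(.47,-.09,.10),vel=.25)
C=cam("wrist"); W=robot.grab_frame("wrist"); cv2.imwrite("pics/w3.png",W); t=robot.grab_frame("top"); cv2.imwrite("pics/top3.png",t)
print(pix(C,[.602,-.1,.009]), pix(C,[.556,-.1,.009]), pix(cam("top"),[.602,-.054,.009]),robot.observe()["time"])
cv2.imwrite("pics/c3.png",np.vstack([W[190:400],cv2.resize(t[100:200,280:480],(640,320))]))
E
```

```text
True 0.0090850897456132
9.428110437077965
[ 0.563 -0.085] False [ 0.4 -3.   6.7] 9.6 0.008
[ 0.566 -0.1  ] False [ 0.8 -1.8  8.7] 11.2 0.0077
[ 0.584 -0.1  ] False [ 0.4 -0.3 10.1] 9.3 0.0077
[303.34300209 320.8063424 ] [302.73724822 283.21348238] [345.86386111 155.71526362] 28.825
```

View pics/c3.png

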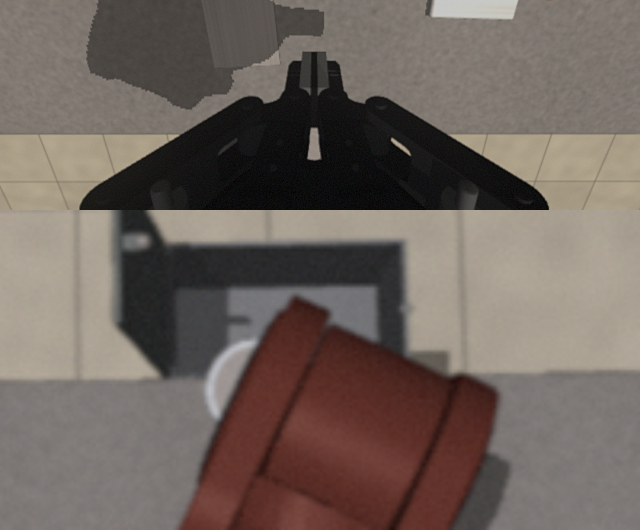

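The disc's left rim is at crop (205,390), which puts its centre at about (0.600, -0.095), partly over the mouth. Next I'll push it from behind.

```bash
python3 - <<'E'
from h import *
robot.line_to(T(.532,-.094,.04),vel=.2)
robot.line_to(T(.532,-.094,.004),vel=.05,guard=6)
print(robot.observe()["tool_pos"]-[0,0,TR])
h=robot.line_to(T(.635,-.094,.005),vel=.12,guard=25)
print(h,fz())
robot.line_to(T(.635,-.094,.06),vel=.2); robot.line_to(T(.5,.10,.25),vel=.3)
robot.pause(.1)
t=robot.grab_frame("top"); s=robot.grab_frame("side"); print(robot.observe()["time"])
cv2.imwrite("pics/c4.png",np.vstack([cv2.resize(t[75:200,240:480],(640,333)),cv2.resize(s[90:200,200:440],(560,257)) @ np.eye(3) if 0 else cv2.resize(s[90:200,200:460],(640,265))]))
E
```

```text
[ 0.53215097 -0.09405564  0.0042103 ]
False [-0.41637317  0.27251208 -0.37719989]
33.1667
```

View pics/c4.png

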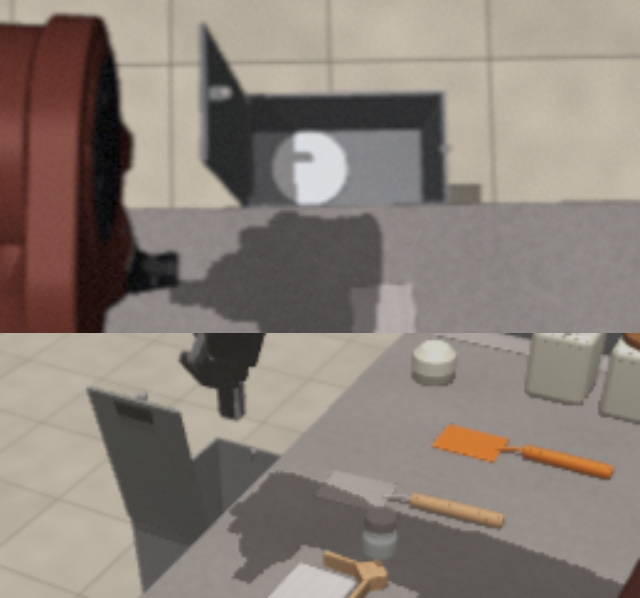

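The jar lid lies flat on the caddy floor at (310,165) in the upper crop, with its centre well inside. Now I'll sweep the lid over from its outer (+y) side and press.

```bash
python3 - <<'E'
from h import *
robot.line_to(T(.68,.12,.25),vel=.3); robot.line_to(T(.68,.12,.135),vel=.2)
b=fz()
def arc(th):
    r=.165+.035*(1.5-th)/1.4; n=np.array([np.sin(th),np.cos(th)])
    y,z=np.array([-.018,-.032])+r*np.array([-np.cos(th),np.sin(th)])+.006*n+[.0145,0]
    return T(.681,y,z)
for th in np.arange(1.5,.15,-.13):
    h=robot.line_to(arc(th),vel=.12,guard=25)
    if h: print("guard",th); break
f=fz()-b; print(f.round(1),robot.observe()["tool_pos"]-[0,0,TR],robot.observe()["time"])
cv2.imwrite("pics/s5.png",robot.grab_frame("side")); t=robot.grab_frame("top")
E
python3 - <<'E'
from h import *
# press over the pad
o=robot.observe(); y=-.218; 
b=np.zeros(3)
robot.line_to(T(.681,y,o["tool_pos"][2]-TR+.002),vel=.1,guard=25)
for z in np.arange(0,-.034,-.003):
    if z+TR>robot.observe()["tool_pos"][2]: continue
    h=robot.line_to(T(.681,y,z),vel=.03,guard=30); print(round(z,4),h,fz(2).round(1),round(robot.observe()["tool_pos"][2]-TR,4))
    if h or fz(2)[2]>35: break
print(robot.observe()["time"])
E
```

```text
[-0.4 -0.1 -0.2] [ 0.68116368 -0.19581082  0.0134985 ] 39.7083
0.0 False [-0.  -0.6  0. ] 0.0002
-0.003 False [ 0.1  0.4 -0.1] -0.0031
-0.006 False [-0.6  0.1 -0.3] -0.0061
-0.009 False [ 0.4 -1.3  1. ] -0.0088
-0.012 False [ 0.2  0.4 -0.1] -0.0125
-0.015 False [ 0.1  0.1 -0. ] -0.0153
-0.018 False [ 0.3 -0.4  0.1] -0.0182
-0.021 False [-0.3 -0.2  0.7] -0.0212
-0.024 False [-0.1 -0.   0.3] -0.0242
-0.027 False [-1.2  0.6  5.9] -0.026
-0.03 False [-8.8  4.3 22.9] -0.0266
-0.033 False [-16.6   8.1  39.4] -0.0272
45.2167
```

Contact turned firm at tip z = -0.026, which is the shut level. I'll retreat and check.

```bash
python3 - <<'E'
from h import *
robot.line_to(T(.681,-.218,.08),vel=.2); robot.line_to(T(.45,.1,.2),vel=.3)
t=robot.grab_frame("top"); s=robot.grab_frame("side"); C=cam("top"); S=cam("side"); print(robot.observe()["time"])
cv2.imwrite("pics/c6.png",np.vstack([cv2.resize(t[75:250,140:540],(800,350)),cv2.resize(s[60:220,180:580],(800,320))[:250]]))
for x in(.617,.745):
    for y in (-.236,-.018): print(x,y,pix(C,[x,y,-.026]).round(1),pix(C,[x,y,-.026+(.0174 if y<-.1 else 0)]).round(1),pix(S,[x,y,-.026]).round(1))
E
```

```text
47.55
0.617 -0.236 [408.5 151.9] [409.7 150.6] [319.3 140. ]
0.617 -0.018 [332.8 153.1] [332.8 153.1] [286.4 174.4]
0.745 -0.236 [407.1 108.5] [408.2 106.6] [288.  131.2]
0.745 -0.018 [332.1 109.8] [332.1 109.8] [252.8 163.4]
```

View pics/c6.png

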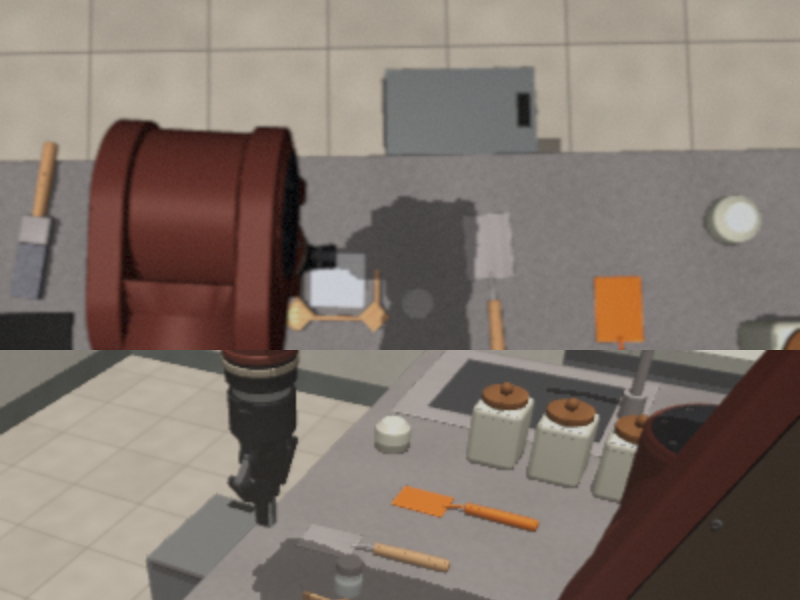

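The caddy lid is flat. Its far-right corner at (534,67) maps to full-image (407,108.5), matching the predicted shut position rather than the 0.08 rad one. The coaster and the other things in view are in place.

```bash
python3 -c "
from plant import robot
print(robot.job_done())"
```

```text
the job is handed in; nothing more can be done
None
```

The jar lid is in the caddy, the caddy lid is pressed shut, and the job was handed in at about 47.6 s. The pictures show nothing else displaced, though the arm hid the cup in the last ones; the hand-in returned no verdict.

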